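# Pack the pastry kit into its caddy

## Robot

A 7-joint arm with a two-finger parallel gripper is mounted at the origin on a cart in front of the work surface, level with it; the furniture and walls round the work are solid. World frame = base frame: x ahead of the robot, y to its left, z up, the work surface at z = 0. Lengths are in m, angles in rad, forces in N, time in s.
With the tool pointing down it reaches from about 0.425 to 0.875 m from the base axis. Payload 4.7 kg.
Tool frame: the origin (TCP) lies at the very end of the fingers, on their centre line; the grasp point (between the pads) lies 19 mm behind it (ctrl.grasp_offset is the distance from the TCP to the grasp point, in m); z points along the fingers, y is the direction in which the jaws open and shut (so a half turn about z gives the same grasp; the last joint's range is limited). The gripper opens to 87 mm and grips with 3 to 60 N. Pads are 19 mm wide; open, the fingers measure 117 mm over their backs; the gripper's body (75 mm by 190 mm) begins 51 mm behind the grasp point.
Start: joints at [-1.261, 0.321, -0.07, 1.45, 0.023, 1.371, -0.057], TCP at [0.19, 0.622, 0.223] pointing down, gripper open.
Joint ranges: [-2.86, 2.86], [-0.3, 2.09], [-1.38, 1.24], [0.06, 2.45], [-1.56, 4.7], [0.09, 2.05], [-2.69, 2.69]. Speed limits (rad/s): [2.57, 2.57, 3.14, 3.14, 3.14, 3.14, 3.14].

## Interface

Orientations are given as a rotation vector (axis times angle).
In Python, from bench import ctrl gives the robot as it stands.
- The arm moves only by the shell command python3 -m creep 'ROWS' [FORCE]. ROWS is JSON, a list that holds one entry, the list of rows, each a list of 7 numbers: the opening, from 0 (shut) to 1 (fully open), then the shift along the tool's x, y, z in mm, then the turn, a rotation vector about the tool's x, y, z in rad. In form: [[[grip, dx, dy, dz, rx, ry, rz], ...]]. A call has 1 to 5 rows; each row is the pose to reach, as a shift and turn from the pose commanded when the call began, along the tool's axes at that moment; what a row does not reach only later rows make up. A row lasts 1/10 s, in which the tool goes at most 50 mm and 8.59 degrees, less where a joint would pass 70% of its speed; a pose out of reach is approached as far as the arm can. A call with a gripper value outside its range is refused whole. The fingers move at their own pace and stop on an object; FORCE is the grip in N (left out, the last holds). Time passes only in rows, so rows that repeat a pose let the fingers close. It gives the time, the measured TCP pose, the force and the opening at its end, in the units of the state.
- ctrl.get_state(): the state, without advancing time (a new reading comes with each control period).
- ctrl.get_image(name): name is "scene" or "top"; returns the picture (384x512x3 uint8, red, green, blue); there is no depth.
- ctrl.camera_params(name): a dict with "K" (3x3 intrinsics, pixels), "pose" (4x4, takes a point from camera to world coordinates). Camera axes: x right, y down, z forward; pixel columns grow to the right and rows downward; lengths in m; the calibration is good to about 2 mm. A picture is of the moment at which its call begins. camera_params takes no time and is no camera call.
- ctrl.close_job(): hands the job in, once; it reports no verdict.
The state is a dict: "time": time; "joint_positions": joint angles; "qd": joint speeds; "joint_torque": joint torques, N m; "position": TCP position; "tool_rot": TCP orientation; "ft_force": force on the tool from outside, world axes, zero at the start; "torque": the same for the moment, N m; "grip_width": opening from 0.0 (shut) to 1.0 (fully open).
Only numpy, scipy, OpenCV 4.12 (cv2) and the standard library are available. Lean on these libraries where they do the work, as an engineer would, in place of code of your own. Each camera call takes 0.05 s, during which the arm holds its last target. There are 200 camera calls.

## Task

Pack the pastry kit into the wooden caddy: put each steel forming ring flat in the square white dish that matches its size (largest ring in the largest dish, middle in the middle, smallest in the smallest) and stand the red kitchen timer upright in the round dish. Leave the orange and blue plastic cutters where they are.

Things in the scene. Friction and masses are not known exactly. Their poses are not given: they have to be found in the camera images.
- ring_large: Seamless grey steel forming ring, open at top and bottom, the largest of three: 64 mm outside diameter, 36 mm high, wall about 2 mm with a slight bead at the top. Origin: centre of its underside; z up along its axis. Stands loose on the worktop. Grip it across its outside, in its upper half.
- ring_medium: Seamless grey steel forming ring, open at top and bottom, the middle of three: 51 mm outside diameter, 36 mm high, wall about 2 mm with a slight bead at the top. Origin: centre of its underside; z up along its axis. Stands loose on the worktop. Grip it across its outside, in its upper half.
- ring_small: Seamless grey steel forming ring, open at top and bottom, the smallest of three: 41 mm outside diameter, 36 mm high, wall about 2 mm with a slight bead at the top. Origin: centre of its underside; z up along its axis. Stands loose on the worktop. Grip it across its outside, in its upper half.
- timer: Kitchen timer with a white base and red top, 54 mm high: white base 62 mm across up to 22 mm, then a red round dial 58 mm across from 23 to 47 mm, and a small red bar (18 x 36 mm) on top up to 54 mm. The dial does not turn. Origin: centre of its underside; z up. Stands loose on the worktop. Grip it across the round red dial.
- dish_large: Shallow white square dish, the largest of three, fixed on the wooden caddy: 82 mm inside width each way, floor 4 mm thick, straight walls 3 mm thick whose top is 11 mm above its underside (7 mm above its floor). Origin: centre of its underside, which is 6 mm above the worktop; x and y along its sides, z up. The four dishes stand in a square, two by two, neighbours 104 mm apart centre to centre; which stands where changes.
- dish_medium: Shallow white square dish, the middle of three, fixed on the wooden caddy: 69 mm inside width each way, floor 4 mm thick, straight walls 3 mm thick whose top is 11 mm above its underside (7 mm above its floor). Origin: centre of its underside, which is 6 mm above the worktop; x and y along its sides, z up. The four dishes stand in a square, two by two, neighbours 104 mm apart centre to centre; which stands where changes.
- dish_small: Shallow white square dish, the smallest of three, fixed on the wooden caddy: 59 mm inside width each way, floor 4 mm thick, straight walls 3 mm thick whose top is 11 mm above its underside (7 mm above its floor). Origin: centre of its underside, which is 6 mm above the worktop; x and y along its sides, z up. The four dishes stand in a square, two by two, neighbours 104 mm apart centre to centre; which stands where changes.
- dish_round: Shallow white round dish, fixed on the wooden caddy: about 80 mm inside diameter, floor 4 mm thick, wall 3 mm thick whose top is 11 mm above its underside. Origin: centre of its underside, 6 mm above the worktop; z up. One of the four dishes that stand two by two, neighbours 104 mm apart.
- cutter_orange: Look-alike that does not belong: orange plastic ring cutter, 63 mm outside diameter, 36 mm high, open at top and bottom, loose on the worktop. Origin: centre of its underside; z up. Stays where it is.
- cutter_blue: Look-alike that does not belong: blue plastic ring cutter, 48 mm outside diameter, 36 mm high, open at top and bottom, loose on the worktop. Origin: centre of its underside; z up. Stays where it is.

How it is judged:
At the end, for the whole second after the job is handed in: Each steel ring flat in the square dish of its size rank, the timer upright in the round dish (centres within 14 mm, underside under 3 mm above the dish floor, tilt under 0.1 rad), released and at rest; both plastic cutters within 30 mm of their starts (horizontal distance between ring_large and dish_large below 0.014 m and z of ring_large in the frame of dish_large below 0.007 m and angle between each of ring_large, ring_medium, ring_small, timer's own z axis and vertical below 0.1 rad and linear speed of each of ring_large, ring_medium, ring_small, timer below 0.02 m/s and horizontal distance between ring_medium and dish_medium below 0.014 m and z of ring_medium in the frame of dish_medium below 0.007 m and horizontal distance between ring_small and dish_small below 0.014 m and z of ring_small in the frame of dish_small below 0.007 m and horizontal distance between timer and dish_round below 0.014 m and z of timer in the frame of dish_round below 0.007 m and distance of each of cutter_orange, cutter_blue from where it was at the start of the episode below 0.03 m); the robot touches nothing.
It fails at once if a plastic cutter is moved by more than 30 mm (distance of any of cutter_orange, cutter_blue from where it was at the start of the episode above 0.03 m).
It also fails if it takes over 102 s, if anything falls off the work surface, if the arm or the gripper's body presses on something with over 40 N, if the wrist force passes 120 N, or if a joint passes its speed limit or range.

## Working session

There is one attempt and no reset: what is moved stays moved. The work goes in short steps, Python scripts to look and compute and a shell command to move; the robot and the scene stay as the last step left them, time stands still between calls to the robot, and variables do not carry over. Pictures are saved under pics/ and viewed, about 12 in all and at most 16, crops included, and the job is handed in when it is done.

```bash
mkdir -p pics; ls
python3 - <<'E'
from bench import ctrl
import cv2,numpy as np
np.set_printoptions(precision=4,suppress=True)
for n in("top","scene"):
    im=ctrl.get_image(n); cv2.imwrite(f"pics/{n}0.png",cv2.resize(im[:,:,::-1],(768,576),interpolation=cv2.INTER_CUBIC)); cv2.imwrite(f"pics/{n}0raw.png",im[:,:,::-1])
    p=ctrl.camera_params(n); print(n,np.array(p["K"]),np.array(p["pose"]))
print(ctrl.get_state())
E
```

```text
pics
top [[389.5244   0.     267.2338]
 [  0.     389.5244 189.9359]
 [  0.       0.       1.    ]] [[-0.0033 -0.9808  0.195   0.2357]
 [-0.9996  0.0089  0.0281 -0.0324]
 [-0.0293 -0.1948 -0.9804  1.1693]
 [ 0.      0.      0.      1.    ]]
scene [[487.2428   0.     263.474 ]
 [  0.     487.2428 193.5566]
 [  0.       0.       1.    ]] [[ 0.5179 -0.5175  0.6812 -0.4314]
 [-0.8553 -0.2965  0.425  -0.5963]
 [-0.018  -0.8027 -0.5961  0.8433]
 [ 0.      0.      0.      1.    ]]
{'time': 0.1, 'joint_positions': array([-1.2609,  0.3217, -0.0701,  1.4515,  0.0226,  1.3708, -0.0569]), 'qd': array([ 0.0009, -0.0033,  0.001 , -0.0021,  0.0009,  0.0011,  0.0019]), 'joint_torque': array([ -0.0004, -49.2573,  -0.4061, -31.3399,  -0.0641,   0.0396,
         0.0001]), 'position': array([0.1894, 0.6213, 0.2216]), 'tool_rot': array([-0.4629, -3.1072,  0.0025]), 'ft_force': array([-0.6261,  0.7881,  0.8414]), 'torque': array([ 0.0291,  0.0007, -0.0141]), 'grip_width': 1.0010060713513638}
```

View pics/top0.png

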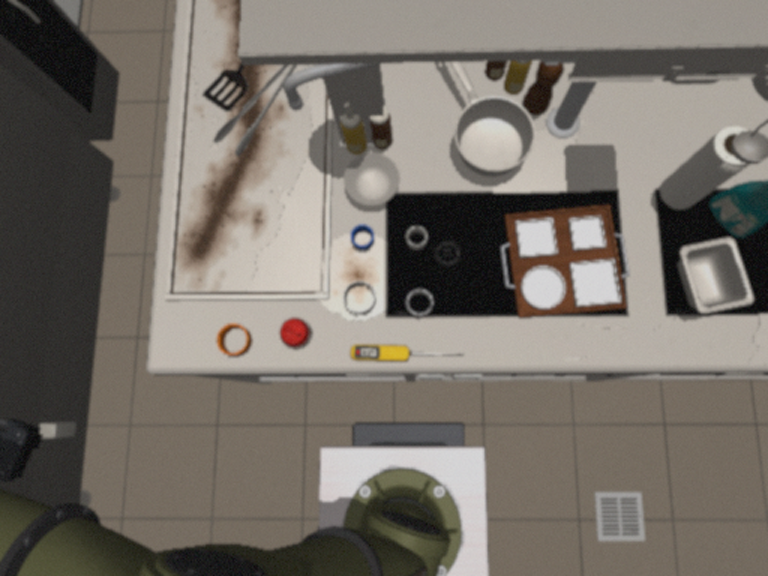

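View pics/scene0.png

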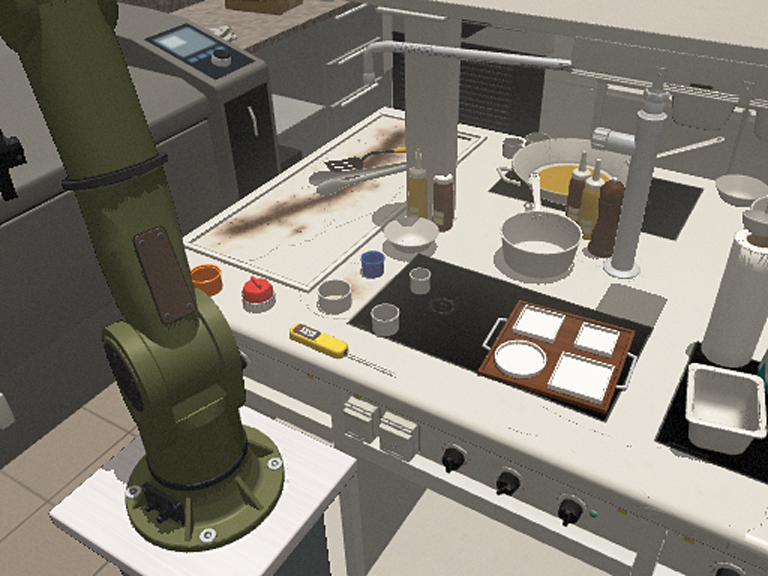

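The top view shows, at 1.5x scale: large ring (360,298), medium (419,301), small (416,236), timer (294,332), orange cutter (234,340) and blue cutter (362,237). On the caddy the medium dish is top-left (535,237), the small top-right (587,233), the round bottom-left (543,287) and the large bottom-right (595,283). The scene view agrees. Next I'll enlarge crops.

Run:
```python
import cv2
im=cv2.imread("pics/top0raw.png")
def crop(x,y,w,h,s,n):
    c=cv2.resize(im[y:y+h,x:x+w],None,fx=s,fy=s,interpolation=cv2.INTER_CUBIC)
    for i in range(0,w,10): cv2.line(c,(i*s,0),(i*s,8 if i%50 else 20),(0,255,255),1)
    for i in range(0,h,10): cv2.line(c,(0,i*s),(8 if i%50 else 20,i*s),(0,255,255),1)
    cv2.imwrite(n,c)
crop(140,140,160,100,5,"pics/c1.png"); crop(325,130,100,90,6,"pics/c2.png")
```

```text
(no output)
```

View pics/c1.png

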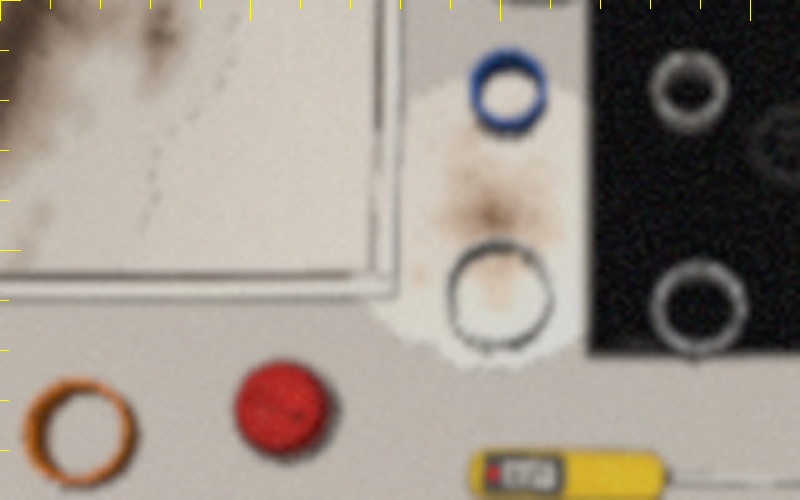

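View pics/c2.png

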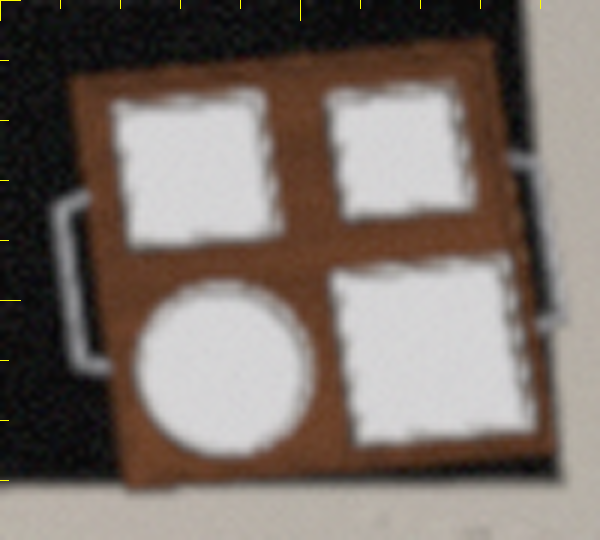

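```bash
cat > h.py <<'E'
from bench import ctrl
import numpy as np,cv2
from scipy.optimize import least_squares
from scipy.spatial.transform import Rotation as R
np.set_printoptions(precision=4,suppress=True)
def proj(P,cam="top"):
    p=ctrl.camera_params(cam);T=np.array(p["pose"]);c=(np.asarray(P)-T[:3,3])@T[:3,:3]
    q=c@np.array(p["K"]).T; return q[:,:2]/q[:,2:]
t=np.linspace(0,2*np.pi,90)
def cyl(x,y,r,zs): return np.vstack([np.c_[x+r*np.cos(t),y+r*np.sin(t),0*t+z] for z in zs])
def go(x,y,z,yaw=None):
    """mm/rad row from present pose to TCP target; yaw = direction of tool y (jaws)"""
    s=ctrl.get_state();Rm=R.from_rotvec(s["tool_rot"])
    d=Rm.inv().apply(np.array([x,y,z])-s["position"])*1000
    if yaw is None: rv=np.zeros(3)
    else:
        best=None
        for w in(yaw,yaw+np.pi):
            ty=np.array([np.cos(w),np.sin(w),0]);tz=np.array([0,0,-1.]);tx=np.cross(ty,tz)
            v=(Rm.inv()*R.from_matrix(np.c_[tx,ty,tz])).as_rotvec()
            if best is None or np.linalg.norm(v)<np.linalg.norm(best): best=v
        rv=best
    print("row",d.round(1),rv.round(3),"pos",s["position"],"q",s["joint_positions"].round(2),"t",round(s["time"],1),"grip",round(s["grip_width"],3),"F",s["ft_force"].round(1))
E
python3 - <<'E'
from h import *
o=dict(small=(650,729,46,133,.0205,(0,.036)),medium=(651,748,256,357,.0255,(0,.036)),large=(447,553,238,355,.032,(0,.036)),blue=(469,547,46,138,.024,(0,.036)),orange=(22,138,376,488,.0315,(0,.036)),timer=(235,330,360,458,.029,(.023,.047)))
for k,(a,b,c,d,r,zs) in o.items():
    ob=np.array([a,b,c,d])/5+140
    def f(p,rr=r):
        q=proj(cyl(p[0],p[1],rr,zs));m=q.min(0);M=q.max(0);return np.array([m[0],M[0],m[1],M[1]])-ob
    s=least_squares(f,[.5,.1]);print(k,s.x,"res px",s.fun,"reach",np.hypot(*s.x))
quads=dict(medium=[(112,100),(266,88),(283,232),(127,248)],small=[(326,92),(458,82),(475,207),(342,219)],large=[(332,270),(510,254),(537,430),(354,445)])
C={k:np.array(v)/6+[325,130] for k,v in quads.items()}
W=dict(medium=.0375,small=.0325,large=.044)
sg=np.array([(1,1),(1,-1),(-1,-1),(-1,1)])  # (fwd,left): TL,TR,BR,BL
slot=dict(medium=(1,1),small=(1,-1),large=(-1,-1),round=(-1,1))
bb=np.array([134/6+325,316/6+325,280/6+130,458/6+130])
def model(p):
    Rm=np.array([[np.cos(p[2]),-np.sin(p[2])],[np.sin(p[2]),np.cos(p[2])]]);return {k:p[:2]+Rm@(np.array(v)*.052) for k,v in slot.items()},Rm
def f(p):
    c,Rm=model(p);e=[]
    for k in C:
        e.append((proj(np.c_[c[k]+(sg*W[k])@Rm.T,np.full(4,.017)])-C[k]).ravel())
    q=proj(cyl(*c["round"],.043,(.017,)));m=q.min(0);M=q.max(0);e.append(np.array([m[0],M[0],m[1],M[1]])-bb)
    return np.concatenate(e)
s=least_squares(f,[.6,-.3,0]);c,_=model(s.x);print(s.x,s.fun.round(1))
for k in c:print("dish",k,c[k],np.hypot(*c[k]))
E
```

```text
small [ 0.5641 -0.0324] res px [ 1.1056 -1.1026  0.6224 -0.6236] reach 0.56507615864558
medium [ 0.4294 -0.0372] res px [ 1.0529 -1.0492  0.7019 -0.7011] reach 0.43096327947966084
large [0.4364 0.0821] res px [-0.5927  0.6092  0.1834 -0.1917] reach 0.4440747393184507
blue [0.5638 0.0786] res px [-0.5403  0.5552  0.0467 -0.052 ] reach 0.5692891625221037
orange [0.3564 0.3325] res px [-0.7325  0.7528  0.0317 -0.0412] reach 0.4874678255594562
timer [0.3676 0.208 ] res px [-1.1558  1.1759 -0.5096  0.4972] reach 0.4223953633766149
[ 0.5143 -0.3317  0.0793] [ 0.4  0.5 -0.9  0.4 -0.4  0.   0.9 -0.5  0.5  0.3 -0.3  0.1  0.1 -0.3
  0.8 -0.4 -0.1  0.3 -0.5  0.4 -0.4 -0.2  0.4 -0.2  0.5 -0.9  0.6 -0.9]
dish medium [ 0.562  -0.2757] 0.6259712123557059
dish small [ 0.5702 -0.3794] 0.6848983132214215
dish large [ 0.4665 -0.3876] 0.6065650048262831
dish round [ 0.4583 -0.284 ] 0.5391431760900183
```

```bash
python3 -m creep '[[[1,-60,-70,0,0,0,0],[1,-90,-105,0,0,0,0],[1,-120,-140,0,0,0,0],[1,-150,-175,0,0,0,0],[1,-180,-210,10,0,0,0]]]' 20; python3 -m creep '[[[1,-30,-35,10,0,0,0],[1,-60,-70,20,0,0,0],[1,-90,-105,40,0,0,0],[1,-108,-132,60,0,0,0],[1,-108,-132,60,0,0,0]]]'; python3 -c "
from h import *
go(.3676,.208,.0255)"
```

```text
time: 0.6
position: [0.2904, 0.3914, 0.2164]
tool_rot: [0.463, 3.107, 0.002]
ft_force: [1.2, 0.4, 0.5]
grip_width: 0.999
time: 1.1
position: [0.3542, 0.2296, 0.1533]
tool_rot: [-0.474, -3.102, 0.008]
ft_force: [-0.1, 0.1, -0.5]
grip_width: 0.999
row [-19.5 -15.9 127.8] [0. 0. 0.] pos [0.3542 0.2296 0.1533] q [-0.88 -0.12  0.23  2.07  0.03  1.19  0.6 ] t 1.1 grip 0.999 F [-0.1  0.1 -0.5]
```

```bash
python3 -m creep '[[[1,-10,-8,20,0,0,0],[1,-19,-16,40,0,0,0],[1,-19,-16,60,0,0,0],[1,-19,-16,60,0,0,0],[1,-19,-16,60,0,0,0]]]'; python3 -c "
from h import *
go(.3676,.208,.0255)
a=ctrl.get_image('scene')[:,:,::-1];b=ctrl.get_image('top')[:,:,::-1]
c=np.hstack([cv2.resize(i,None,fx=4,fy=4,interpolation=2) for i in (a[150:250,120:220],b[175:275,145:245])])
cv2.imwrite('pics/t1.png',c)"
```

```text
time: 1.6
position: [0.3678, 0.2152, 0.0964]
tool_rot: [-0.462, -3.107, 0.0]
ft_force: [-0.2, 0.2, 1.2]
grip_width: 1.005
row [-2.  -6.9 70.9] [0. 0. 0.] pos [0.3678 0.2152 0.0964] q [-0.86 -0.06  0.26  2.14  0.02  1.06  0.67] t 1.6 grip 1.005 F [-0.2  0.2  1.2]
```

View pics/t1.png

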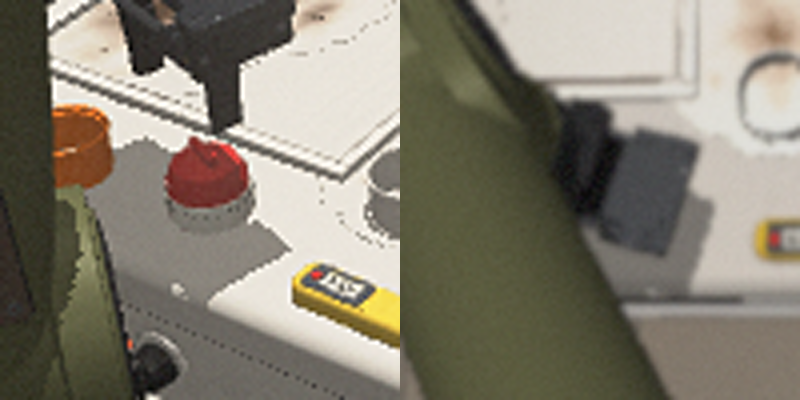

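The scene crop (left) shows the jaws poised above the timer: finger tips (148,70) and (222,130), red dial spanning x 165–249, with the timer undisturbed. The orange cutter is clear at (80,145). I'll check the scene projection against my estimate.

```bash
python3 -c "
from h import *
q=(proj(cyl(.3676,.208,.029,(.023,.047)),'scene')-[120,150])*4
print(q.min(0),q.max(0))
q=(proj(cyl(.3676,.208,.031,(.0,.022)),'scene')-[120,150])*4
print(q.min(0),q.max(0))
g=np.load if 0 else None
print((proj(ctrl.get_state()['position'][None],'scene')-[120,150])*4)
go(.3676,.208,.0255)"
```

```text
[159.8011 131.969 ] [247.6873 208.5995]
[162.0634 158.7345] [254.3033 236.381 ]
[[184.3937  92.828 ]]
row [-1.3 -7.6 71.7] [0. 0. 0.] pos [0.3685 0.2156 0.0972] q [-0.86 -0.06  0.26  2.14  0.02  1.06  0.67] t 1.7 grip 1.001 F [-0.   0.1 -0.2]
```

```bash
python3 -m creep '[[[1,-1,-7,5,0,0,0],[1,-1,-7,20,0,0,0],[1,-1,-7,35,0,0,0],[1,-1,-7,35,0,0,0],[1,-1,-7,35,0,0,0]]]'; python3 -c "
from h import *
go(.3676,.208,.0255)"
```

```text
time: 2.2
position: [0.367, 0.2075, 0.0615]
tool_rot: [0.463, 3.107, 0.0]
ft_force: [0.3, 0.3, -0.1]
grip_width: 1.002
row [-0.4  0.7 36. ] [0. 0. 0.] pos [0.367  0.2075 0.0615] q [-0.85 -0.02  0.27  2.18  0.01  0.98  0.69] t 2.2 grip 1.002 F [ 0.3  0.3 -0.1]
```

```bash
python3 -m creep '[[[1,0,0,12,0,0,0],[1,0,0,24,0,0,0],[1,0,0,34,0,0,0],[1,0,0,34,0,0,0],[1,0,0,34,0,0,0]]]'; python3 -c "
from h import *
go(.3676,.208,.0255)"; python3 -m creep '[[[0.6,0,0,0,0,0,0],[0.5,0,0,0,0,0,0],[0.4,0,0,0,0,0,0],[0.4,0,0,0,0,0,0],[0.4,0,0,0,0,0,0]]]' 20;python3 -m creep '[[[0.3,0,0,0,0,0,0],[0.3,0,0,0,0,0,0],[0.3,0,0,0,0,0,0],[0.3,0,0,0,0,0,0]]]'
```

```text
time: 2.7
position: [0.3667, 0.2073, 0.0267]
tool_rot: [-0.463, -3.107, 0.001]
ft_force: [0.4, 0.1, -0.1]
grip_width: 0.998
row [-0.7  0.9  1.2] [0. 0. 0.] pos [0.3667 0.2073 0.0267] q [-0.85  0.04  0.28  2.21 -0.01  0.89  0.71] t 2.7 grip 0.998 F [ 0.4  0.1 -0.1]
time: 3.2
position: [0.3671, 0.2079, 0.0273]
tool_rot: [0.463, 3.107, 0.001]
ft_force: [-0.4, 0.9, 0.1]
grip_width: 0.631
time: 3.6
position: [0.3671, 0.2079, 0.0273]
tool_rot: [0.463, 3.107, 0.001]
ft_force: [0.7, 0.3, 0.3]
grip_width: 0.63
```

```bash
python3 -m creep '[[[0.3,0,0,-10,0,0,0],[0.3,0,0,-25,0,0,0],[0.3,0,0,-45,0,0,0],[0.3,0,0,-65,0,0,0],[0.3,0,0,-80,0,0,0]]]' 30; python3 -m creep '[[[0.3,-20,0,0,0,0,0],[0.3,-40,0,0,0,0,0],[0.3,-60,0,0,0,0,0],[0.3,-60,0,0,0,0,0],[0.3,-60,0,0,0,0,0]]]'; python3 -c "
from h import *
go(.4583,-.284,.12)
a=ctrl.get_image('scene')[:,:,::-1];b=ctrl.get_image('top')[:,:,::-1]
p=proj(ctrl.get_state()['position'][None],'scene')[0];print(p)
x,y=(p-50).astype(int)
c=np.hstack([cv2.resize(i,None,fx=4,fy=4,interpolation=2) for i in (a[y:y+100,x:x+100],b[175:275,145:245])])
cv2.imwrite('pics/t2.png',c)"
```

```text
time: 4.1
position: [0.3669, 0.2072, 0.1085]
tool_rot: [0.463, 3.107, 0.0]
ft_force: [0.7, -0.2, -1.8]
grip_width: 0.626
time: 4.6
position: [0.4237, 0.1896, 0.107]
tool_rot: [-0.464, -3.106, 0.001]
ft_force: [-0.9, 0.4, -1.0]
grip_width: 0.626
row [-171.6 -442.8  -12.7] [0. 0. 0.] pos [0.4237 0.1896 0.107 ] q [-0.81  0.01  0.33  2.05 -0.01  1.08  0.8 ] t 4.6 grip 0.626 F [-0.9  0.4 -1. ]
[185.5234 163.2388]
```

View pics/t2.png

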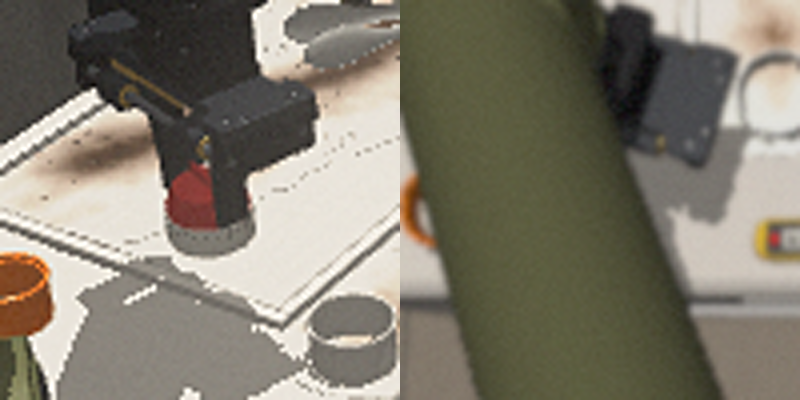

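The timer is held upright between the fingers; its white base spans crop x 166–255 with its bottom at y 256, and the orange cutter and large ring are undisturbed. I'll check the offset in the grip and move on via the caddy.

```bash
python3 -c "
from h import *
p=proj(ctrl.get_state()['position'][None],'scene')[0]
q=(proj(cyl(.4237,.1896,.031,(.08,.102)),'scene')-(p-50).astype(int))*4
print(q.min(0),q.max(0))"
python3 -m creep '[[[0.3,-10,-30,-2,0,0,0],[0.3,-25,-65,-4,0,0,0],[0.3,-40,-105,-6,0,0,0],[0.3,-56,-145,-8,0,0,0],[0.3,-72,-185,-10,0,0,0]]]'
python3 -m creep '[[[0.3,-16,-40,0,0,0,0],[0.3,-32,-80,0,0,0,0],[0.3,-48,-120,0,0,0,0],[0.3,-64,-160,0,0,0,0],[0.3,-78,-200,0,0,0,0]]]'
python3 -m creep '[[[0.3,-10,-30,0,0,0,0],[0.3,-18,-50,0,0,0,0],[0.3,-18,-50,0,0,0,0],[0.3,-18,-50,0,0,0,0]]]'
python3 -c "
from h import *
go(.4583,-.284,.12)"
```

```text
[159.1554 182.8394] [251.7787 258.1152]
time: 5.2
position: [0.4384, -0.0086, 0.1173]
tool_rot: [-0.46, -3.108, -0.002]
ft_force: [1.3, 0.9, -1.2]
grip_width: 0.627
time: 5.7
position: [0.4555, -0.2223, 0.1173]
tool_rot: [0.46, 3.107, 0.002]
ft_force: [0.6, 1.1, -0.2]
grip_width: 0.621
time: 6.1
position: [0.4578, -0.274, 0.1167]
tool_rot: [-0.463, -3.106, -0.002]
ft_force: [-1.1, 0.9, -0.7]
grip_width: 0.621
row [-3.4 -9.5 -3.3] [0. 0. 0.] pos [ 0.4578 -0.274   0.1167] q [-0.27  0.2   0.85  1.9  -0.17  1.12  1.91] t 6.1 grip 0.621 F [-1.1  0.9 -0.7]
```

```bash
python3 -m creep '[[[0.3,-3,-9,0,0,0,0],[0.3,-3,-9,15,0,0,0],[0.3,-3,-9,35,0,0,0],[0.3,-3,-9,55,0,0,0],[0.3,-3,-9,60,0,0,0]]]'
python3 -m creep '[[[0.3,0,0,0,0,0,0],[0.3,0,0,0,0,0,0]]]'
python3 -c "
from h import *
go(.4583,-.284,.0375)
a=ctrl.get_image('scene')[:,:,::-1];b=ctrl.get_image('top')[:,:,::-1]
c=np.hstack([cv2.resize(i,None,fx=4,fy=4,interpolation=2) for i in (a[180:280,310:410],b[130:230,325:425])])
cv2.imwrite('pics/t3.png',c)"
```

```text
time: 6.6
position: [0.4567, -0.2825, 0.0541]
tool_rot: [-0.461, -3.103, -0.002]
ft_force: [0.1, 0.6, -1.4]
grip_width: 0.625
time: 6.8
position: [0.4588, -0.2845, 0.0575]
tool_rot: [0.462, 3.107, -0.0]
ft_force: [-0.4, -0.2, -1.6]
grip_width: 0.623
row [ 0.7  0.3 20. ] [0. 0. 0.] pos [ 0.4588 -0.2845  0.0575] q [-0.21  0.3   0.82  1.94 -0.26  1.01  2.  ] t 6.8 grip 0.623 F [-0.4 -0.2 -1.6]
```

View pics/t3.png

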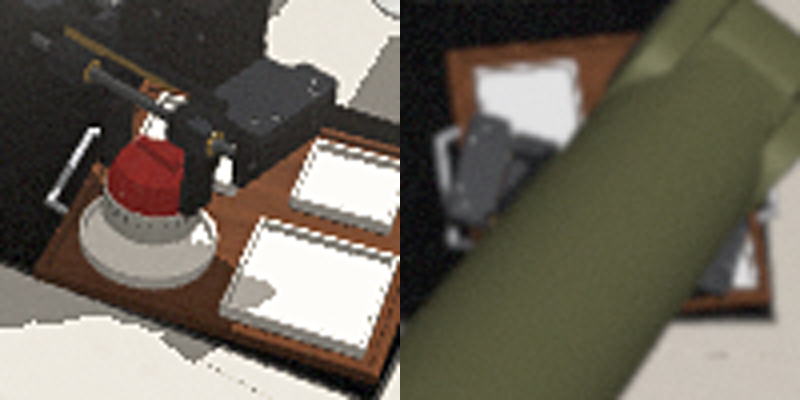

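The timer hangs centred over the round dish: base at (150,220), dish centre about (147,240), and the remaining drop is 20 mm. Lowering and releasing it.

```bash
python3 -m creep '[[[0.3,0,0,7,0,0,0],[0.3,0,0,14,0,0,0],[0.3,0,0,18,0,0,0],[0.3,0,0,19,0,0,0],[0.3,0,0,19,0,0,0]]]'
python3 -m creep '[[[0.3,0,0,0,0,0,0],[0.3,0,0,0,0,0,0],[0.8,0,0,0,0,0,0],[0.95,0,0,0,0,0,0],[0.95,0,0,0,0,0,0]]]'
python3 -m creep '[[[0.95,0,0,0,0,0,0],[0.95,0,0,-20,0,0,0],[0.95,0,0,-40,0,0,0],[0.95,0,0,-65,0,0,0],[0.95,0,0,-90,0,0,0]]]'
python3 -c "
from h import *
go(.4294,-.0372,.12)"
```

```text
time: 7.4
position: [0.4583, -0.2844, 0.0378]
tool_rot: [-0.463, -3.107, -0.0]
ft_force: [0.4, -0.3, -1.5]
grip_width: 0.624
time: 7.9
position: [0.4587, -0.2846, 0.0384]
tool_rot: [0.463, 3.107, -0.0]
ft_force: [0.2, -0.0, -0.3]
grip_width: 0.816
time: 8.4
position: [0.4582, -0.2845, 0.1289]
tool_rot: [-0.463, -3.107, -0.0]
ft_force: [1.4, -0.6, 0.5]
grip_width: 0.948
row [ 99.7 228.1   8.9] [0. 0. 0.] pos [ 0.4582 -0.2845  0.1289] q [-0.26  0.2   0.86  1.87 -0.17  1.15  1.93] t 8.4 grip 0.948 F [ 1.4 -0.6  0.5]
```

```bash
python3 -m creep '[[[0.95,20,45,0,0,0,0],[0.95,40,90,0,0,0,0],[0.95,60,135,0,0,0,0],[0.95,80,180,0,0,0,0],[0.95,99,226,10,0,0,0]]]'
python3 -m creep '[[[0.95,0,2,20,0,0,0],[0.95,0,2,40,0,0,0],[0.95,0,2,55,0,0,0],[0.95,0,2,55,0,0,0],[0.95,0,2,55,0,0,0]]]'
python3 -c "
from h import *
go(.4294,-.0372,.0085)
a=ctrl.get_image('scene')[:,:,::-1];b=ctrl.get_image('top')[:,:,::-1]
c=np.hstack([cv2.resize(i,None,fx=4,fy=4,interpolation=2) for i in (a[150:250,210:310],a[180:280,310:410])])
cv2.imwrite('pics/t4.png',c)
q=(proj(cyl(.4294,-.0372,.0255,(0,.036)),'scene')-[210,150])*4
print(q.min(0),q.max(0))"
```

```text
time: 8.9
position: [0.4303, -0.0382, 0.1196]
tool_rot: [0.463, 3.103, 0.004]
ft_force: [1.7, 0.8, 0.7]
grip_width: 0.948
time: 9.4
position: [0.4303, -0.0385, 0.0635]
tool_rot: [-0.464, -3.107, 0.0]
ft_force: [0.8, 0.0, 0.4]
grip_width: 0.948
row [ 1.3  0.9 55. ] [0. 0. 0.] pos [ 0.4303 -0.0385  0.0635] q [-0.61 -0.01  0.64  2.17  0.01  0.98  1.3 ] t 9.4 grip 0.948 F [0.8 0.  0.4]
[149.1582 206.0152] [226.0472 294.981 ]
```

View pics/t4.png

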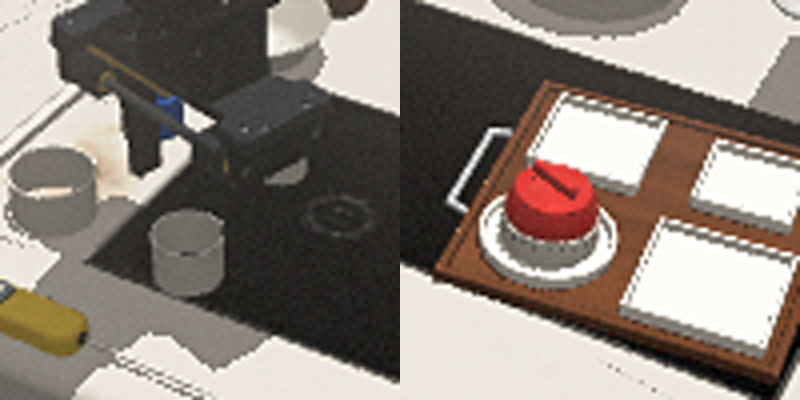

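The timer stands upright and centred in the round dish. The medium ring at crop x 149–226, y 207–298 matches my projection within 1 px. Descending.

```bash
python3 -m creep '[[[0.95,1,1,15,0,0,0],[0.95,1,1,30,0,0,0],[0.95,1,1,45,0,0,0],[0.95,1,1,53,0,0,0],[0.95,1,1,53,0,0,0]]]'
python3 -m creep '[[[0.6,0,0,0,0,0,0],[0.4,0,0,0,0,0,0],[0.3,0,0,0,0,0,0],[0.3,0,0,0,0,0,0],[0.3,0,0,0,0,0,0]]]' 25
python3 -m creep '[[[0.3,0,0,0,0,0,0],[0.3,0,0,0,0,0,0],[0.3,0,0,0,0,0,0],[0.3,0,0,0,0,0,0]]]'
python3 -m creep '[[[0.3,0,0,-10,0,0,0],[0.3,0,0,-30,0,0,0],[0.3,0,0,-60,0,0,0],[0.3,0,0,-85,0,0,0],[0.3,0,0,-110,0,0,0]]]'
python3 -c "
from h import *
go(.562,-.2757,.12)"
```

```text
time: 10.0
position: [0.4293, -0.0371, 0.01]
tool_rot: [-0.463, -3.106, 0.001]
ft_force: [0.7, 0.0, -0.5]
grip_width: 0.949
time: 10.5
position: [0.4298, -0.0369, 0.0105]
tool_rot: [0.463, 3.107, 0.001]
ft_force: [0.1, 0.3, -0.1]
grip_width: 0.579
time: 10.9
position: [0.4298, -0.0369, 0.0104]
tool_rot: [0.463, 3.107, 0.0]
ft_force: [-1.3, 0.3, 3.5]
grip_width: 0.574
time: 11.4
position: [0.4294, -0.0373, 0.1217]
tool_rot: [0.464, 3.107, 0.0]
ft_force: [0.5, 0.1, -0.4]
grip_width: 0.569
row [-196.5 -189.2    1.7] [0. 0. 0.] pos [ 0.4294 -0.0373  0.1217] q [-0.63 -0.11  0.63  2.11  0.07  1.12  1.24] t 11.4 grip 0.569 F [ 0.5  0.1 -0.4]
```

```bash
python3 -m creep '[[[0.3,-25,-25,0,0,0,0],[0.3,-55,-55,0,0,0,0],[0.3,-85,-85,0,0,0,0],[0.3,-115,-112,0,0,0,0],[0.3,-145,-140,0,0,0,0]]]'
python3 -m creep '[[[0.3,-25,-25,0,0,0,0],[0.3,-51,-49,0,0,0,0],[0.3,-51,-49,20,0,0,0],[0.3,-51,-49,45,0,0,0],[0.3,-51,-49,70,0,0,0]]]'
python3 -m creep '[[[0.3,0,0,0,0,0,0],[0.3,0,0,0,0,0,0]]]'
python3 -c "
from h import *
go(.562,-.2757,.021)"
```

```text
time: 11.9
position: [0.5282, -0.2142, 0.1206]
tool_rot: [0.462, 3.107, 0.0]
ft_force: [0.1, -0.1, -1.1]
grip_width: 0.569
time: 12.4
position: [0.5619, -0.2753, 0.0497]
tool_rot: [-0.464, -3.107, 0.0]
ft_force: [0.5, -0.2, -1.3]
grip_width: 0.57
time: 12.6
position: [0.5618, -0.2749, 0.0506]
tool_rot: [-0.463, -3.107, 0.0]
ft_force: [0.8, -0.8, -0.6]
grip_width: 0.571
row [-0.4 -0.7 29.6] [0. 0. 0.] pos [ 0.5618 -0.2749  0.0506] q [-0.19  0.5   0.77  1.72 -0.39  1.08  1.98] t 12.6 grip 0.571 F [ 0.8 -0.8 -0.6]
```

```bash
python3 -m creep '[[[0.3,0,-1,12,0,0,0],[0.3,0,-1,22,0,0,0],[0.3,0,-1,28,0,0,0],[0.3,0,-1,30,0,0,0],[0.3,0,-1,30,0,0,0]]]'
python3 -m creep '[[[0.3,0,0,0,0,0,0],[0.7,0,0,0,0,0,0],[0.85,0,0,0,0,0,0],[0.85,0,0,0,0,0,0],[0.85,0,0,0,0,0,0]]]'
python3 -m creep '[[[0.85,0,0,-10,0,0,0],[0.85,0,0,-30,0,0,0],[0.85,0,0,-55,0,0,0],[0.85,0,0,-80,0,0,0],[0.85,0,0,-100,0,0,0]]]'
python3 -c "
from h import *
go(.5641,-.0324,.12)"
```

```text
time: 13.1
position: [0.5616, -0.2756, 0.0206]
tool_rot: [-0.463, -3.107, -0.001]
ft_force: [-2.7, 0.7, 2.9]
grip_width: 0.566
time: 13.6
position: [0.5618, -0.2759, 0.0201]
tool_rot: [0.463, 3.107, -0.0]
ft_force: [-0.4, 0.4, -0.3]
grip_width: 0.815
time: 14.1
position: [0.5622, -0.2764, 0.1226]
tool_rot: [0.463, 3.105, -0.001]
ft_force: [0.7, -0.7, -0.1]
grip_width: 0.846
row [ 69.4 234.    2.4] [0. 0. 0.] pos [ 0.5622 -0.2764  0.1226] q [-0.23  0.42  0.81  1.66 -0.33  1.19  1.94] t 14.1 grip 0.846 F [ 0.7 -0.7 -0.1]
```

```bash
python3 -m creep '[[[0.8,14,47,0,0,0,0],[0.8,28,94,0,0,0,0],[0.8,42,141,0,0,0,0],[0.8,56,188,0,0,0,0],[0.8,69,234,0,0,0,0]]]'
python3 -m creep '[[[0.8,0,0,15,0,0,0],[0.8,0,0,40,0,0,0],[0.8,0,0,60,0,0,0],[0.8,0,0,60,0,0,0],[0.8,0,0,60,0,0,0]]]'
python3 -c "
from h import *
go(.5641,-.0324,.0095)
a=ctrl.get_image('scene')[:,:,::-1];b=ctrl.get_image('top')[:,:,::-1]
c=np.hstack([cv2.resize(i,None,fx=4,fy=4,interpolation=2) for i in (a[130:230,220:320],a[180:280,310:410])])
cv2.imwrite('pics/t5.png',c)
q=(proj(cyl(.5641,-.0324,.0205,(0,.036)),'scene')-[220,130])*4
print(q.min(0),q.max(0))"
```

```text
time: 14.6
position: [0.5639, -0.03, 0.1212]
tool_rot: [0.463, 3.106, 0.002]
ft_force: [1.0, 0.5, -0.2]
grip_width: 0.801
time: 15.1
position: [0.5641, -0.0327, 0.0608]
tool_rot: [0.464, 3.107, -0.001]
ft_force: [0.3, 0.3, 0.9]
grip_width: 0.798
row [ 0.1  0.3 51.3] [0. 0. 0.] pos [ 0.5641 -0.0327  0.0608] q [-0.62  0.34  0.74  1.87 -0.27  1.03  1.5 ] t 15.1 grip 0.798 F [0.3 0.3 0.9]
[211.9165 190.1642] [269.0669 263.694 ]
```

View pics/t5.png

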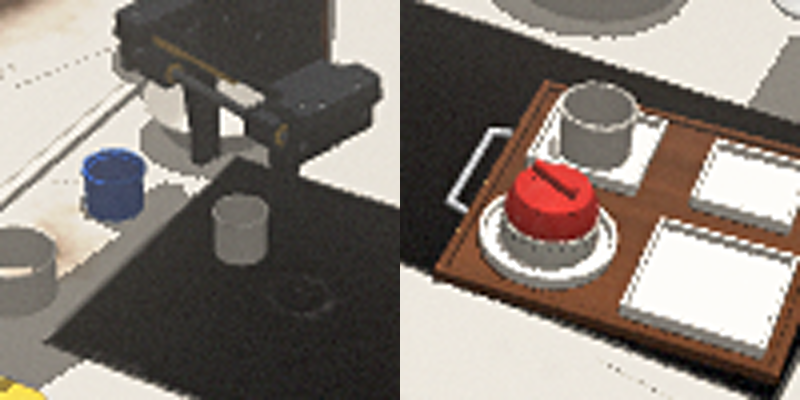

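The medium ring sits flat in its dish. The small ring at crop x 211–270, y 193–266 matches the projection. I'll turn the jaws about 0.3 rad to keep the gripper body away from the bowl, then descend.

```bash
python3 -m creep '[[[0.8,0,0,0,0,0,-0.15],[0.8,0,0,0,0,0,-0.3],[0.8,0,0,0,0,0,-0.3],[0.8,0,0,0,0,0,-0.3]]]'
python3 -c "
from h import *
go(.5641,-.0324,.0095,1.58)"
python3 -m creep '[[[0.8,0,0,15,0,0,0],[0.8,0,0,30,0,0,0],[0.8,0,0,42,0,0,0],[0.8,0,0,50,0,0,0],[0.8,0,0,50,0,0,0]]]'
python3 -m creep '[[[0.5,0,0,0,0,0,0],[0.3,0,0,0,0,0,0],[0.2,0,0,0,0,0,0],[0.2,0,0,0,0,0,0],[0.2,0,0,0,0,0,0]]]' 25
python3 -m creep '[[[0.2,0,0,0,0,0,0],[0.2,0,0,0,0,0,0],[0.2,0,0,0,0,0,0],[0.2,0,0,0,0,0,0]]]'
```

```text
time: 15.6
position: [0.5646, -0.0322, 0.0612]
tool_rot: [-0.0, 3.14, 0.001]
ft_force: [0.5, -0.2, 0.8]
grip_width: 0.796
row [ 0.6 -0.3 51.7] [ 0.001  0.002 -0.009] pos [ 0.5646 -0.0322  0.0612] q [-0.58  0.33  0.69  1.87 -0.24  1.03  1.78] t 15.6 grip 0.796 F [ 0.5 -0.2  0.8]
time: 16.1
position: [0.5625, -0.032, 0.0083]
tool_rot: [0.006, -3.138, 0.001]
ft_force: [-0.1, -0.3, -0.4]
grip_width: 0.798
time: 16.6
position: [0.5642, -0.0319, 0.0106]
tool_rot: [-0.007, 3.141, 0.0]
ft_force: [-0.1, 0.4, 1.4]
grip_width: 0.453
time: 17.0
position: [0.5642, -0.0319, 0.0106]
tool_rot: [-0.007, 3.141, 0.0]
ft_force: [-1.7, 0.1, 4.4]
grip_width: 0.451
```

```bash
python3 -m creep '[[[0.2,0,0,-10,0,0,0],[0.2,0,0,-30,0,0,0],[0.2,0,0,-60,0,0,0],[0.2,0,0,-85,0,0,0],[0.2,0,0,-110,0,0,0]]]'
python3 -m creep '[[[0.2,0,-25,0,0,0,0],[0.2,-2,-60,0,0,0,0],[0.2,-4,-95,0,0,0,0],[0.2,-4,-135,0,0,0,0],[0.2,-4,-175,0,0,0,0]]]'
python3 -m creep '[[[0.2,-2,-40,0,0,0,0],[0.2,-2,-80,0,0,0,0],[0.2,-2,-120,0,0,0,0],[0.2,-2,-155,0,0,0,0],[0.2,-2,-172,0,0,0,0]]]'
python3 -m creep '[[[0.2,0,0,10,0,0,0],[0.2,0,0,30,0,0,0],[0.2,0,0,50,0,0,0],[0.2,0,0,70,0,0,0],[0.2,0,0,70,0,0,0]]]'
python3 -c "
from h import *
go(.5702,-.3794,.0212)"
```

```text
time: 17.5
position: [0.5636, -0.0321, 0.1215]
tool_rot: [0.006, -3.141, 0.0]
ft_force: [0.1, -0.0, -0.8]
grip_width: 0.453
time: 18.0
position: [0.5685, -0.208, 0.1205]
tool_rot: [-0.008, 3.142, 0.0]
ft_force: [0.7, 0.3, -0.3]
grip_width: 0.454
time: 18.5
position: [0.5693, -0.3834, 0.1205]
tool_rot: [-0.0, -3.14, 0.004]
ft_force: [-0.3, 0.5, -1.4]
grip_width: 0.453
time: 19.0
position: [0.5699, -0.375, 0.0463]
tool_rot: [0.009, -3.136, -0.007]
ft_force: [-0.2, -0.1, -0.6]
grip_width: 0.454
row [-0.4 -4.5 25.1] [0. 0. 0.] pos [ 0.5699 -0.375   0.0463] q [ 0.02  0.62  0.73  1.56 -0.44  1.14  2.42] t 19.0 grip 0.454 F [-0.2 -0.1 -0.6]
```

```bash
python3 -m creep '[[[0.2,0,0,0,0,0,0],[0.2,0,0,0,0,0,0]]]'
python3 -c "
from h import *
go(.5702,-.3794,.0212)
a=ctrl.get_image('scene')[:,:,::-1]
cv2.imwrite('pics/t6.png',cv2.resize(a[170:290,330:450],None,fx=4,fy=4,interpolation=2))"
```

```text
time: 19.2
position: [0.5722, -0.3787, 0.0515]
tool_rot: [-0.008, 3.14, -0.001]
ft_force: [-0.2, 0.3, -0.5]
grip_width: 0.454
row [ 2.1 -0.7 30.3] [0. 0. 0.] pos [ 0.5722 -0.3787  0.0515] q [ 0.02  0.62  0.73  1.56 -0.44  1.14  2.42] t 19.2 grip 0.454 F [-0.2  0.3 -0.5]
```

View pics/t6.png

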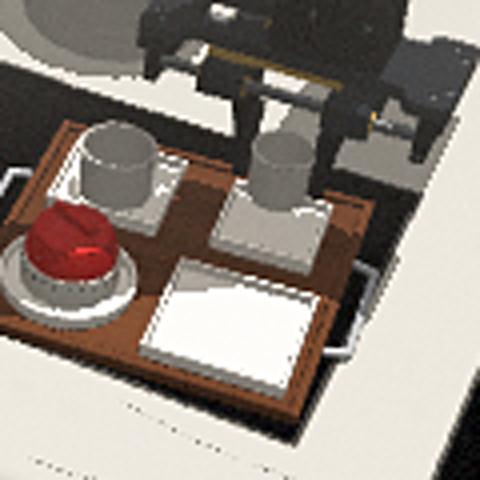

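The small ring hangs over the small dish: ring at (282,172), dish centre about (275,222), straight below. Lowering and releasing.

```bash
python3 -m creep '[[[0.2,2,-1,12,0,0,0],[0.2,2,-1,22,0,0,0],[0.2,2,-1,28,0,0,0],[0.2,2,-1,30,0,0,0],[0.2,2,-1,30,0,0,0]]]'
python3 -m creep '[[[0.2,0,0,0,0,0,0],[0.6,0,0,0,0,0,0],[0.75,0,0,0,0,0,0],[0.75,0,0,0,0,0,0],[0.75,0,0,0,0,0,0]]]'
python3 -m creep '[[[0.75,0,0,-10,0,0,0],[0.75,0,0,-30,0,0,0],[0.75,0,0,-55,0,0,0],[0.75,0,0,-80,0,0,0],[0.75,0,0,-100,0,0,0]]]'
python3 -c "
from h import *
go(.4364,.0821,.12)"
```

```text
time: 19.75
position: [0.5688, -0.3794, 0.0206]
tool_rot: [0.006, -3.14, -0.003]
ft_force: [-3.6, 2.7, 7.5]
grip_width: 0.452
time: 20.25
position: [0.5694, -0.3799, 0.0199]
tool_rot: [0.007, -3.141, -0.0]
ft_force: [0.3, 0.3, 0.2]
grip_width: 0.707
time: 20.75
position: [0.5698, -0.3805, 0.1227]
tool_rot: [-0.006, 3.14, -0.002]
ft_force: [-0.0, 0.6, 0.9]
grip_width: 0.749
row [131.5 463.1   1.9] [0. 0. 0.] pos [ 0.5698 -0.3805  0.1227] q [ 0.    0.55  0.77  1.5  -0.39  1.25  2.4 ] t 20.8 grip 0.749 F [-0.   0.6  0.9]
```

```bash
python3 -m creep '[[[1,10,45,0,0,0,0.1],[1,23,90,0,0,0,0.2],[1,36,135,0,0,0,0.3],[1,49,180,0,0,0,0.3],[1,62,225,0,0,0,0.3]]]'
python3 -c "
from h import *
go(.4364,.0821,.12)"
```

```text
time: 21.25
position: [0.5059, -0.1537, 0.1206]
tool_rot: [0.464, 3.107, 0.001]
ft_force: [0.9, 0.1, 0.0]
grip_width: 0.989
row [135.3 205.2   0.6] [0. 0. 0.] pos [ 0.5059 -0.1537  0.1206] q [-0.56  0.18  0.89  1.91 -0.16  1.12  1.67] t 21.2 grip 0.989 F [0.9 0.1 0. ]
```

```bash
python3 -m creep '[[[1,27,41,0,0,0,0],[1,54,82,0,0,0,0],[1,81,123,0,0,0,0],[1,108,164,0,0,0,0],[1,135,205,0,0,0,0]]]'
python3 -m creep '[[[1,0,0,10,0,0,0],[1,0,0,35,0,0,0],[1,0,0,55,0,0,0],[1,0,0,55,0,0,0],[1,0,0,55,0,0,0]]]'
python3 -c "
from h import *
go(.4364,.0821,.0095)
a=ctrl.get_image('scene')[:,:,::-1];
c=np.hstack([cv2.resize(i,None,fx=4,fy=4,interpolation=2) for i in (a[130:230,180:280],a[180:280,320:420])])
cv2.imwrite('pics/t7.png',c)
q=(proj(cyl(.4364,.0821,.032,(0,.036)),'scene')-[180,130])*4
print(q.min(0),q.max(0))"
```

```text
time: 21.75
position: [0.4366, 0.082, 0.1213]
tool_rot: [0.464, 3.106, 0.004]
ft_force: [0.4, 0.9, 0.0]
grip_width: 1.0
time: 22.25
position: [0.4374, 0.0796, 0.0658]
tool_rot: [0.465, 3.107, -0.0]
ft_force: [0.6, -0.0, -0.4]
grip_width: 1.002
row [ 1.7  2.1 56.3] [0. 0. 0.] pos [0.4374 0.0796 0.0658] q [-0.91  0.02  0.68  2.14 -0.01  0.99  1.05] t 22.2 grip 1.002 F [ 0.6 -0.  -0.4]
[121.4067 224.3603] [215.9906 320.0541]
```

View pics/t7.png

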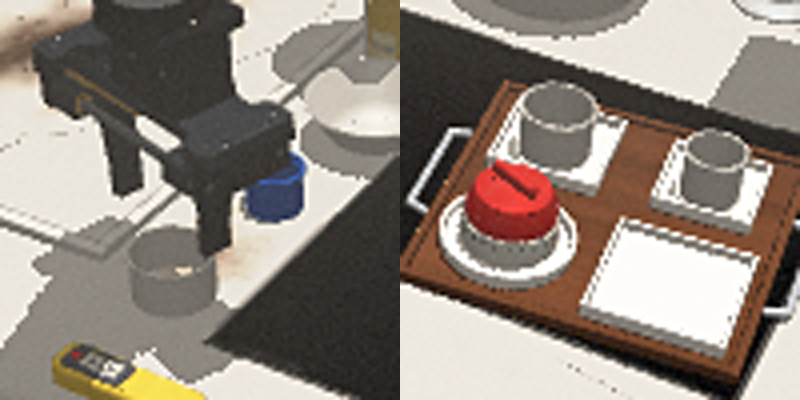

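The small ring sits in its dish too. The large ring at crop x 127–217, y 225–318 is within 1.5 raw px of the projection. Descending on it.

```bash
python3 -m creep '[[[1,2,2,5,0,0,0],[1,2,2,20,0,0,0],[1,2,2,35,0,0,0],[1,2,2,50,0,0,0],[1,2,2,55,0,0,0]]]'
python3 -m creep '[[[1,0,0,0,0,0,0],[0.8,0,0,0,0,0,0],[0.6,0,0,0,0,0,0],[0.5,0,0,0,0,0,0],[0.5,0,0,0,0,0,0]]]' 25
python3 -m creep '[[[0.5,0,0,0,0,0,0],[0.5,0,0,0,0,0,0],[0.5,0,0,0,0,0,0],[0.5,0,0,0,0,0,0]]]'
python3 -m creep '[[[0.5,0,0,-10,0,0,0],[0.5,0,0,-30,0,0,0],[0.5,0,0,-60,0,0,0],[0.5,0,0,-85,0,0,0],[0.5,0,0,-110,0,0,0]]]'
python3 -c "
from h import *
go(.4665,-.3876,.12)"
```

```text
time: 22.8
position: [0.4352, 0.0827, 0.0096]
tool_rot: [-0.463, -3.106, 0.001]
ft_force: [-0.7, 0.7, 0.0]
grip_width: 0.999
time: 23.3
position: [0.4361, 0.083, 0.0107]
tool_rot: [0.463, 3.107, 0.001]
ft_force: [0.7, -0.6, 2.3]
grip_width: 0.721
time: 23.7
position: [0.4361, 0.083, 0.0106]
tool_rot: [0.463, 3.107, 0.001]
ft_force: [-1.0, 1.2, 5.8]
grip_width: 0.722
time: 24.2
position: [0.4355, 0.0823, 0.1215]
tool_rot: [0.464, 3.107, -0.0]
ft_force: [0.0, -0.6, -0.2]
grip_width: 0.721
row [-166.9 -440.4    1.6] [0. 0. 0.] pos [0.4355 0.0823 0.1215] q [-0.93 -0.08  0.67  2.09  0.05  1.12  0.98] t 24.2 grip 0.721 F [ 0.  -0.6 -0.2]
```

```bash
python3 -m creep '[[[0.5,-10,-25,0,0,0,0],[0.5,-24,-60,0,0,0,0],[0.5,-38,-98,0,0,0,0],[0.5,-53,-138,0,0,0,0],[0.5,-68,-178,0,0,0,0]]]'
python3 -m creep '[[[0.5,-15,-40,0,0,0,0],[0.5,-30,-80,0,0,0,0],[0.5,-45,-120,0,0,0,0],[0.5,-60,-160,0,0,0,0],[0.5,-75,-200,0,0,0,0]]]'
python3 -m creep '[[[0.5,-12,-35,0,0,0,0],[0.5,-24,-62,0,0,0,0],[0.5,-24,-62,0,0,0,0],[0.5,-24,-62,30,0,0,0],[0.5,-24,-62,60,0,0,0]]]'
python3 -m creep '[[[0.5,0,0,10,0,0,0],[0.5,0,0,10,0,0,0],[0.5,0,0,10,0,0,0]]]'
python3 -c "
from h import *
go(.4665,-.3876,.0212)"
```

```text
time: 24.7
position: [0.4485, -0.1089, 0.1206]
tool_rot: [0.463, 3.107, 0.002]
ft_force: [0.3, -0.3, -0.9]
grip_width: 0.716
time: 25.2
position: [0.4623, -0.3217, 0.1202]
tool_rot: [-0.462, -3.107, -0.0]
ft_force: [0.8, -0.3, -0.5]
grip_width: 0.719
time: 25.7
position: [0.4679, -0.3863, 0.0603]
tool_rot: [0.462, 3.106, 0.001]
ft_force: [-0.6, 0.3, 0.5]
grip_width: 0.721
time: 26.0
position: [0.4678, -0.3868, 0.0513]
tool_rot: [0.462, 3.106, -0.001]
ft_force: [0.8, 0.2, 0.0]
grip_width: 0.723
row [ 1.1 -1.1 30.1] [0. 0. 0.] pos [ 0.4678 -0.3868  0.0513] q [-0.1   0.53  0.95  1.78 -0.48  1.09  2.29] t 26.0 grip 0.723 F [0.8 0.2 0. ]
```

```bash
python3 -m creep '[[[0.5,1,-1,12,0,0,0],[0.5,1,-1,22,0,0,0],[0.5,1,-1,28,0,0,0],[0.5,1,-1,30,0,0,0],[0.5,1,-1,30,0,0,0]]]'
python3 -m creep '[[[0.5,0,0,0,0,0,0],[0.8,0,0,0,0,0,0],[0.95,0,0,0,0,0,0],[0.95,0,0,0,0,0,0],[0.95,0,0,0,0,0,0]]]'
python3 -m creep '[[[0.95,0,0,-10,0,0,0],[0.95,0,0,-30,0,0,0],[0.95,0,0,-55,0,0,0],[0.95,0,0,-80,0,0,0],[0.95,0,0,-105,0,0,0]]]'
python3 -m creep '[[[0.95,20,45,-20,0,0,0],[0.95,40,90,-40,0,0,0],[0.95,60,135,-50,0,0,0],[0.95,80,180,-50,0,0,0],[0.95,90,225,-50,0,0,0]]]'
python3 -c "
from h import *
a=ctrl.get_image('scene')[:,:,::-1];b=ctrl.get_image('top')[:,:,::-1]
cv2.imwrite('pics/f_top.png',b)
c=np.hstack([cv2.resize(i,None,fx=4,fy=4,interpolation=2) for i in (a[180:280,320:420],b[130:230,325:425])])
cv2.imwrite('pics/t8.png',c)
cv2.imwrite('pics/t9.png',cv2.resize(a,(768,576),interpolation=2))"
```

```text
time: 26.5
position: [0.4658, -0.3871, 0.0207]
tool_rot: [-0.463, -3.107, -0.003]
ft_force: [-2.2, 3.0, 7.0]
grip_width: 0.72
time: 27.0
position: [0.4659, -0.3875, 0.02]
tool_rot: [-0.463, -3.107, 0.0]
ft_force: [0.1, -0.5, 0.6]
grip_width: 0.925
time: 27.5
position: [0.4659, -0.3877, 0.1269]
tool_rot: [0.464, 3.107, -0.0]
ft_force: [0.1, 0.2, -0.9]
grip_width: 0.946
time: 28.0
position: [0.4449, -0.1462, 0.176]
tool_rot: [0.464, 3.105, 0.006]
ft_force: [0.6, 0.3, -0.2]
grip_width: 0.949
```

View pics/t8.png

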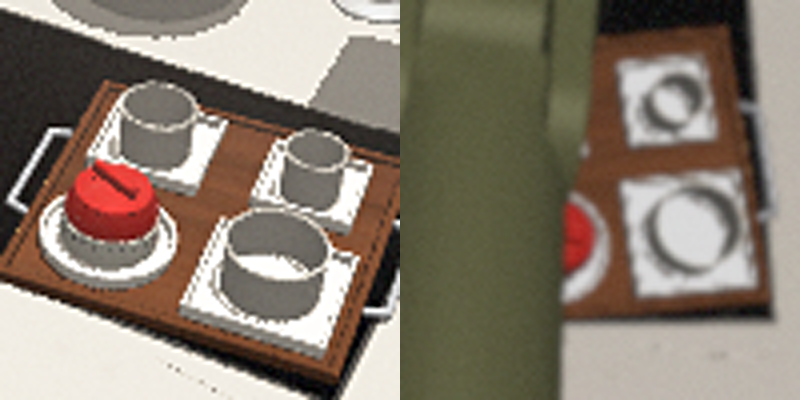

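View pics/t9.png

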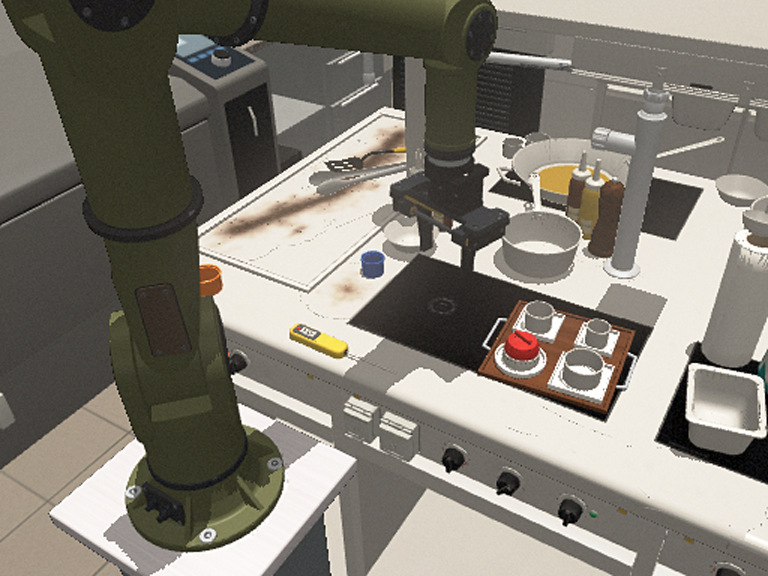

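All four pieces sit flat in their dishes: large ring (275,265), small ring (312,170), medium ring (157,125) and timer (112,210) in the left crop. A ring lying inside its dish can be at most 13 mm off-centre. The blue (372,264) and orange (208,280) cutters are where they started. Letting it settle, then handing in.

```bash
python3 -m creep '[[[0.95,0,0,0,0,0,0],[0.95,0,0,0,0,0,0],[0.95,0,0,0,0,0,0]]]'; python3 -c "
from bench import ctrl
print(ctrl.close_job())"
```

```text
time: 28.4
position: [0.4451, -0.1496, 0.1753]
tool_rot: [-0.469, -3.106, 0.001]
ft_force: [-0.0, -0.3, 0.8]
grip_width: 0.95
the job is handed in; nothing more can be done
None
```

The caddy is packed and the job is handed in at about 28 s of the 102 s allowed. Each steel ring is in the square dish of its size, and the timer stands in the round dish.

**Last checks:** The final scene view shows all three rings flat inside their dish walls and the timer upright. Both cutters are at the same pixels as at the start. The gripper is open and about 0.17 m above the worktop, touching nothing, and the wrist forces printed after each move stayed under 10 N.

**Not fully checked:**
- I did not measure the final ring and timer centres; I judged them by eye and by the release positions, which were within about 1 mm of the estimated dish centres.
- The final top view was partly hidden by the arm, so only the small and large dishes were fully confirmed from above.
- While holding the timer, the gripper read about 54–55 mm across, although its dial is 58 mm. The lift and placing showed no slip or tilt.

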